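# Right the fallen work light and rock its battery out of the charger

### The job

The cordless work light has fallen over: stand it on its broad foot, battery opening up, about where it lies, setting it down rather than dropping it, and let go. Then take the battery pack out of the charger: it sits tight and a straight pull would tear the charger up off the bench, so rock the pack side to side until it works loose. Finish holding the pack upright in the gripper, just clear of the charger and straight above its well, so that its contacts can be looked at; leave everything else where it is.

Things in the scene. Friction and masses are not known exactly. Their poses are not given: they have to be found in the camera images.
- light: work light, 126 mm tall, 0.25-0.42 kg; starts lying on its back, lens up. Own z: foot to top, own x: out of the lens. Origin: mid-height, on the axis of the foot (63 mm above the bench when standing, 32 mm lying). Black foot 64 (x) x 88 (y) x 22 mm. Grey body 52 x 52 mm, flush with the foot's back: x -32 to +20, y -26 to +26, z -41 to +63; 42 mm square, 58 mm deep battery opening in its top
- pack: battery pack standing in the charger, 0.16-0.26 kg. Origin: centre of its stem's underside; z up. Stem 34 (x) x 28 (y) mm, z 0 to 36; collar 36 x 36, z 36 to 48; neck to z 54; grey head to grip, 62 (x) x 46 (y), z 54 to 98. Seated, the head is 6 mm above the charger. Two springs press on the collar's +y and -y sides at z 45, so it rocks about x, towards +y and -y
- well_mouth (a point): centre of the well's mouth in the black charger's flat top, 64 mm above the bench; z up, x and y as the seated pack's; charger x -48 to +72, y -48 to +48 mm. Well 40 (x) x 44 (y), 48 mm deep; the seated stem stands on its floor. The pack can tilt about 9 degrees either way. It is gripped until it has risen 9 to 12 mm, then loose; a straight pull needs 40 to 55 N
- charger (a joint): how far the charger has been pulled up from its hook-and-loop pad on the bench, m, 0 = down. It cannot slide or turn. It starts to lift at an upward pull of about 30 N and must not come up 4 mm
- spare_pack: another pack of the same kind, lying on its side on the bench, not wanted; origin at the end of its stem
- screwdriver: screwdriver with blue handle, 200 mm, lying; leave alone
- contact_spray: spray can, 52 mm across, 150 mm tall, standing; leave alone
- smoke_alarm: white round smoke alarm, 110 mm across, 34 mm high; leave alone
- multimeter: multimeter 150 x 78 x 34 mm, lying face up; leave alone
- parts_tray: tray of screws 130 x 90 x 24 mm; leave alone
- aa_cell: small battery cell 50 x 14 mm, lying; leave alone
- pliers: pliers, 180 mm, lying; leave alone
Things that resemble listed ones, but are neither listed nor needed, are in the scene too. Leave any blue or purple look-alike of the pack alone. Leave any green look-alike of the light alone.

How it is judged (in metres and radians):
On the way, in this order (a step that is already met when the one before it is completed fails the run):
1. the light stands upright on the bench, let go (angle between light's own z axis and vertical below 0.1 rad and height (world z) of light between 0.058 and 0.068 m and linear speed of light below 0.03 m/s and contact force between the fingers and light below 0.1 N), for 0.3 s.
2. the pack is rocked over to one side while its collar is still in the tight mouth of the well (angle between pack's own z axis and vertical above 0.04 rad and z of pack in the frame of well_mouth below -0.038 m), for 0.02 s.
At the end, for the whole second after the job is handed in: the fingers hold the pack still, upright within 9 degrees, its stem's underside 4 to 60 mm above the charger's top and within 30 mm of the well's centre; the light stands still on its foot on the bench, upright within 6 degrees, within 200 mm of where it lay; the charger is down (under 4 mm) (angle between light's own z axis and vertical below 0.1 rad and height (world z) of light between 0.058 and 0.068 m and linear speed of each of light, pack below 0.03 m/s and distance of light from where it was at the start of the episode below 0.2 m and z of pack in the frame of well_mouth between 0.004 and 0.06 m and x of pack in the frame of well_mouth between -0.03 and 0.03 m and y of pack in the frame of well_mouth between -0.03 and 0.03 m and angle between pack's own z axis and vertical below 0.15 rad and contact force between the fingers and pack above 2 N and value of joint charger below 0.004 m); the arm keeps its last pose, push and grip.
It fails at once if the charger is pulled up 4 mm off the bench (value of joint charger above 0.004 m).
It fails at once if the light is dropped or thrown (over 0.8 m/s) (linear speed of light above 0.8 m/s).
It fails at once if another thing on the bench is shifted more than 40 mm (distance of any of spare_pack, screwdriver, contact_spray, smoke_alarm, multimeter, parts_tray, aa_cell, pliers from where it was at the start of the episode above 0.04 m).
It fails at once if the spray can is tipped (angle between contact_spray's own z axis and vertical above 0.4 rad).
It also fails if it takes over 56 s, if anything falls off the work surface, if the arm or the gripper's body presses on something with over 40 N, if the wrist force passes 120 N, or if a joint passes its speed limit or range.

### The arm

A 7-joint arm with a two-finger parallel gripper is mounted at the origin on the work surface. World frame = base frame: x ahead of the robot, y to its left, z up, the work surface at z = 0. Lengths are in mm, angles in rad, forces in N, time in s.
With the tool pointing down it reaches from about 400 to 850 mm from the base axis. Payload 10.4 kg.
Tool frame: the origin (TCP) lies at the very end of the fingers, on their centre line; the grasp point (between the pads) lies 19 mm behind it; z points along the fingers, y is the line along which they close (so a half turn about z gives the same grasp; the last joint's range is limited). The gripper opens to 87 mm and grips with 3 to 60 N. Pads are 19 mm wide; open, the fingers measure 117 mm over their backs; the gripper's body (75 mm by 190 mm) begins 51 mm behind the grasp point.
Start: joints at [1.162, 0.332, -0.065, 1.46, 0.022, 1.35, -0.088], TCP at [235.212, -579.077, 200.276] pointing down, gripper open.
Joint ranges: [-2.6, 2.6], [-0.5, 2.12], [-1.47, 1.34], [0.16, 2.42], [-1.27, 4.41], [0.06, 2.06], [-2.6, 2.6]. Speed limits (rad/s): [2.22, 2.22, 2.79, 2.79, 3.14, 3.14, 3.14].

### API

Orientations are given as a unit quaternion [w, x, y, z].
In Python, from station import * gives the robot as it stands.
- The arm moves only by the tool move_arm, never from a script. Its argument "steps" is a list of rows, each a list of 7 numbers: the finger opening in mm, from 0 to 87, then the shift along the world's x, y, z in units of 40 mm (1.0 is 40 mm), then the turn, a rotation vector about the world's x, y, z in units of 5 degrees (1.0 is 5 degrees). In form: [[jaw, tx, ty, tz, ax, ay, az], ...]. A call has exactly 8 rows; each row shifts and turns the commanded pose from where the row before left it; what a row does not reach is not made up. A row lasts 1/12 s, in which the tool goes at most 41.7 mm and 7.16 degrees, less where a joint would pass 70% of its speed; a pose out of reach is approached as far as the arm can. A call is refused whole if a number of a shift passes 1 or a number of a turn 1, either way. A call with a gripper value outside its range is refused whole. The fingers move at their own pace and stop on an object; "force" is the grip in N (left out, the last holds). Time passes only in rows, so rows that do not move let the fingers close, or fill a call up. It gives the time, the measured TCP pose, the force, the opening and the grip force at its end, in the units of the state.
- read_state(): the state, without advancing time (a new reading comes with each control period).
- camera(name): name is "scene" or "top" or "wrist"; returns the picture (400x640x3 uint8, blue, green, red); there is no depth.
- camera_info(name): a dict with "vertical_fov" (degrees; the focal length in pixels is half the picture's height over the tangent of half this angle, whatever the lens; pixels are square), "cx", "cy" (the principal point, pixels), "extrinsics" (4x4, takes a point from camera to world coordinates). Camera axes: x right, y down, z forward; pixel columns grow to the right and rows downward; lengths in mm; the calibration is good to about 2 mm. A picture is of the moment at which its call begins: read the wrist's pose just before it. camera_info takes no time and is no camera call; for the wrist camera it gives the pose at the moment of the call.
- finish_job(): hands the job in; it is judged then, once.
Trained networks look in the newest picture that a camera, given by its name, has taken for a name from the list of things; names that differ only in an ending like _2 or _b are one class to them, and where a whole thing is asked for, a point or a joint stands for the part that bears it (a point fixed in the world has none). Each returns a list of dicts, best first, with "p" (0 to 1); they miss things now and then, are a little off and sometimes report something else, mostly with a low value. They report only what shows in the picture. A call takes as long as a camera call. They do not tell look-alikes from the thing itself.
- search_frame(camera, thing): "location" ([x, y, z] in mm, in world coordinates, good to about 4 mm: the middle of the surface that is visible of it).
- silhouettes(camera, thing): "mask" (400x640 bool, what is visible of it).
- landmark_of(camera, thing): "location" ([x, y, z] in mm, in world coordinates, good to about 4 mm: a listed point, or the origin of a listed thing).
The state is a dict: "time_s": time; "joint_positions": joint angles; "qd": joint speeds; "effort": joint torques, N m; "tool_pos": TCP position; "tcp_rot": TCP orientation; "ft_force": force on the tool from outside, world axes, zero at the start; "ft_torque": the same for the moment, N m; "width": finger opening in mm; "finger_force": force on a finger pad.
Only numpy, scipy, OpenCV 4.12 (cv2) and the standard library are available. Lean on these libraries where they do the work, as an engineer would, in place of code of your own. Each camera call takes 0.05 s, during which the arm holds its last target. There are 200 camera calls.

## Working session

There is one attempt and no reset: what is moved stays moved. The work goes in short steps, Python scripts to look and compute and a tool call to move; the robot and the scene stay as the last step left them, time stands still between calls to the robot, and variables do not carry over. Pictures are saved under pics/ and viewed, at most 10 in all, crops included, and the job is handed in when it is done.

Besides the shell and the picture viewer there is one more tool, called after "Call:" by a JSON object that holds its "name" and its "arguments". move_arm: Moves the arm, as the interface text tells. Its arguments: {"type":"object","properties":{"steps":{"type":"array","items":{"type":"array","items":{"type":"number"}}},"force":{"type":"number"}},"required":["steps"]}

```bash
mkdir -p pics; cat > h.py <<'E'
from station import *
import numpy as np, cv2
def info(c):
    i=camera_info(c); f=200/np.tan(np.radians(i["vertical_fov"]/2)); return f,i["cx"],i["cy"],np.array(i["extrinsics"])
def proj(c,P):
    f,cx,cy,E=info(c); p=np.linalg.inv(E)@np.append(P,1); return np.round([cx+f*p[0]/p[2],cy+f*p[1]/p[2]],1)
def ray(c,u,v,z):
    f,cx,cy,E=info(c); d=E[:3,:3]@np.array([(u-cx)/f,(v-cy)/f,1]); o=E[:3,3]; return np.round(o+d*(z-o[2])/d[2],1)
E
python3 - <<'E'
from h import *
a=camera("scene");b=camera("top")
cv2.imwrite("pics/s.png",a);cv2.imwrite("pics/t.png",b)
for c in("scene","top"):
    print(c,np.round(info(c)[3][:3,3]))
    for n in("light","pack","well_mouth","spare_pack"):
        for f in((landmark_of,) if n=="well_mouth" else (landmark_of,search_frame)):
            for r in f(c,n)[:3]: print(n,f.__name__,round(r["p"],2),np.round(r["location"]),proj(c,r["location"]))
print(read_state())
E
```

```text
scene [1151. -368. 1282.]
light call 0.85 [294. 328.  31.] [370.9 128.3]
light call 0.81 [545. 235.  27.] [384.6 183.4]
light call 0.6 [294. 321.  52.] [369.9 125.4]
light call 0.57 [560. 210.  52.] [381.9 185.3]
pack call 0.83 [ 414. -228.   -2.] [258.3 210.2]
pack call 0.8 [ 564. -196.   14.] [283.3 237.1]
pack call 0.57 [ 588. -353.   -2.] [245.  264.3]
pack call 0.91 [ 567. -198.  112.] [280.9 225.5]
pack call 0.79 [ 600. -351.   99.] [241.9 255.5]
pack call 0.59 [ 424. -230.   96.] [255.2 198.8]
well_mouth call 0.92 [ 562. -200.   64.] [280.8 230.9]
spare_pack call 0.76 [759.  46.  21.] [371.4 252.1]
spare_pack call 0.95 [764. -22.  40.] [355.6 259.9]
spare_pack call 0.62 [812. 100. 124.] [398.4 245.5]
top [ 438.   18. 1197.]
light call 0.79 [547. 234.  32.] [243.8 201.1]
light call 0.58 [386.  52.  -0.] [307.3 260.2]
light call 0.56 [293. 333.  34.] [202.8 292.6]
light call 0.81 [547. 224.  55.] [246.1 200.5]
light call 0.6 [288. 330.  57.] [201.6 295.4]
pack call 0.97 [ 410. -228.   -0.] [405.  254.3]
pack call 0.79 [ 591. -353.    3.] [448.7 192.8]
pack call 0.68 [ 562. -198.
[... 396 characters left out ...]
'joint_positions': array([ 1.16237568,  0.33216945, -0.06466891,  1.46009688,  0.02161604,
        1.34988455, -0.08847689]), 'qd': array([-0.00121996, -0.00074274,  0.00085212, -0.00067911, -0.00246727,
        0.00168084,  0.00048545]), 'effort': array([-1.02853210e-03, -6.22981167e+01,  2.35443277e-02, -3.90096295e+01,
       -6.11989782e-02,  3.15072422e-02,  5.97988969e-05]), 'tool_pos': array([ 235.20751235, -579.08951681,  200.29603646]), 'tcp_rot': array([6.76544150e-05, 9.81450395e-01, 1.91716241e-01, 1.11013233e-05]), 'ft_force': array([0.10001065, 0.09986567, 0.2340051 ]), 'ft_torque': array([-0.02323187, -0.02821597, -0.01346245]), 'finger_force': 0.0, 'width': 86.98464114719351}
```

View images.

```bash
python3 - <<'E'
import cv2
s=cv2.imread("pics/s.png");t=cv2.imread("pics/t.png")
cv2.imwrite("pics/t2.png",cv2.resize(t[70:330,160:500],None,fx=2.3,fy=2.3,interpolation=2))
cv2.imwrite("pics/s2.png",cv2.resize(s[90:310,200:460],None,fx=2.7,fy=2.7,interpolation=2))
E
```

```text
(no output)
```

View pics/t2.png

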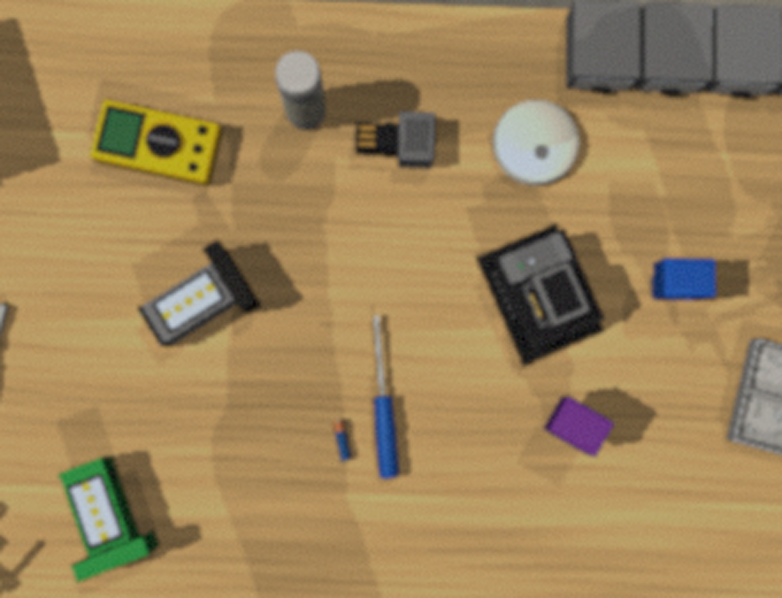

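View pics/s2.png

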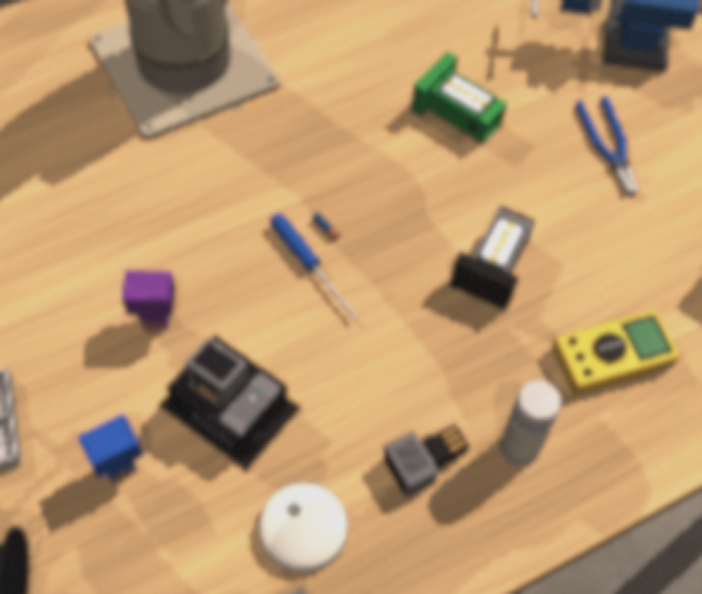

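The crop of the top picture shows these candidates:
- **Light:** the grey and black one lies at about crop (200,300), full picture (245,201), with its foot towards (232,275). The green one at crop (110,520) is a look-alike.
- **Pack:** the grey head in the black charger is at crop (560,295), full picture (401,198). The blue one at (685,278), purple one at (580,425) and the spare at (400,138) lying down are not it.

I'll measure both precisely and confirm them in one enlarged crop.

```bash
python3 - <<'E'
from h import *
t=camera("top")
out=t.copy()
def best(n,c):
    for r in silhouettes("top",n):
        m=r["mask"].astype(np.uint8); v,u=np.nonzero(m); 
        if np.hypot(u.mean()-c[0],v.mean()-c[1])<20: return m
for n,c,z in(("light",(245,201),55),("pack",(401,198),114),("charger",(393,199),64)):
    m=best(n,c)
    if m is None: print(n,"none");continue
    R=cv2.minAreaRect(np.argwhere(m)[:,::-1].astype(np.float32)); B=cv2.boxPoints(R)
    W=np.array([ray("top",*b,z)[:2] for b in B]); e=W[1]-W[0],W[2]-W[1]
    print(n,m.sum(),W.mean(0).round(1),[(round(np.linalg.norm(k)),round(np.degrees(np.arctan2(k[1],k[0])),1)) for k in e])
    cv2.polylines(out,[np.int32(B.round())],True,(0,0,255),1)
a=cv2.resize(out[160:240,210:280],None,fx=5.5,fy=5.5,interpolation=2);b=cv2.resize(out[160:240,360:430],None,fx=5.5,fy=5.5,interpolation=2)
cv2.imwrite("pics/c.png",np.hstack([a,b]))
E
```

```text
light 1095 [547.4 227.8] [(128, np.float64(-55.6)), (93, np.float64(-146.1))]
pack 468 [ 559.4 -195.6] [(54, np.float64(-64.4)), (63, np.float64(-155.5))]
charger 1136 [ 573.3 -188.4] [(106, np.float64(-65.1)), (126, np.float64(-156.3))]
```

View pics/c.png

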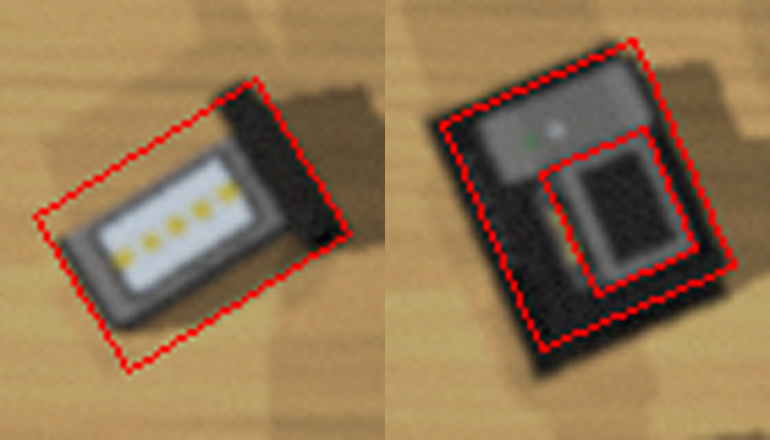

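Call:
{"name": "move_arm", "arguments": {"steps": [[87, 0.7, 0.7, 0.3, 0, 0, 1], [87, 0.7, 0.7, 0.3, 0, 0, 1], [87, 0.7, 0.7, 0, 0, 0, 1], [87, 0.7, 0.7, 0, 0, 0, 1], [87, 0.7, 0.7, 0, 0, 0, 1], [87, 0.3, 0.9, 0, 0, 0, 1], [87, 0.3, 0.9, 0, 0, 0, 1], [87, 0.3, 0.9, 0, 0, 0, 1]]}}

```text
time_s: 1.67
tool_pos: [411.7, -329.2, 224.3]
tcp_rot: [0.0, 0.855, 0.518, -0.0]
ft_force: [1.1, -0.8, 0.2]
width: 86.9
finger_force: 0.0
```

The crop confirms the grey and black light on the left, foot at upper right, with its own z pointing at about 124°. On the right is the grey-headed pack in the black charger with the LED panel on its +x side, so pack x points at about 24°.

Call:
{"name": "move_arm", "arguments": {"steps": [[87, 0.204, 0.888, 0, 0, 0, 1], [87, 0.204, 0.888, 0, 0, 0, 1], [87, 0.204, 0.888, 0, 0, 0, 1], [87, 0.204, 0.888, 0, 0, 0, 1], [87, 0.204, 0.888, 0, 0, 0, 1], [87, 0.204, 0.888, 0, 0, 0, 1], [87, 0.204, 0.888, 0, 0, 0, 1], [87, 0.204, 0.888, 0, 0, 0, 1]]}}

```text
time_s: 2.33
tool_pos: [476.6, -45.2, 224.6]
tcp_rot: [0.0, 0.627, 0.779, 0.0]
ft_force: [1.9, 0.5, 0.4]
width: 86.9
finger_force: 0.0
```

Call:
{"name": "move_arm", "arguments": {"steps": [[87, 0.204, 0.888, 0, 0, 0, 1], [87, 0.204, 0.888, 0, 0, 0, 1], [87, 0.204, 0.888, 0, 0, 0, 1], [87, 0.204, 0.888, 0, 0, 0, 1], [87, 0.204, 0.888, 0, 0, 0, 0.4], [87, 0.204, 0.888, 0, 0, 0, 0], [87, 0.204, 0.888, 0, 0, 0, 0], [87, 0.204, 0.888, 0, 0, 0, 0]]}}

```text
time_s: 3.0
tool_pos: [542.2, 238.7, 224.3]
tcp_rot: [0.0, 0.469, 0.883, 0.0]
ft_force: [-0.3, -0.5, 0.1]
width: 87.4
finger_force: 0.0
```

```bash
python3 - <<'E'
from h import *
s=read_state();print(s["tool_pos"],s["tcp_rot"],s["joint_positions"].round(2))
w=camera("wrist");cv2.imwrite("pics/w1.png",w)
for f in(landmark_of,search_frame):
    for r in f("wrist","light"): print(f.__name__,round(r["p"],2),np.round(r["location"],1))
for z in(0,):
    for c in((0,0),): pass
m=[r["mask"] for r in silhouettes("wrist","light")]
if m:
    R=cv2.minAreaRect(np.argwhere(m[0])[:,::-1].astype(np.float32));B=cv2.boxPoints(R)
    W=np.array([ray("wrist",*b,40)[:2] for b in B]);e=W[1]-W[0],W[2]-W[1]
    print(W.mean(0),[(round(np.linalg.norm(k)),round(np.degrees(np.arctan2(k[1],k[0])),1)) for k in e])
E
```

```text
[542.15264624 238.7002119  224.34117298] [2.28081417e-04 4.69101581e-01 8.83144183e-01 8.67260472e-05] [ 0.16  0.36 -0.83  1.48  0.26  1.42 -0.08]
call 0.69 [550.1 232.3  30.7]
call 0.9 [330.7 318.8  16.2]
call 0.6 [551.7 223.1  53.1]
[316.325 299.825] [(129, np.float64(34.3)), (13, np.float64(-59.6))]
```

View pics/w1.png

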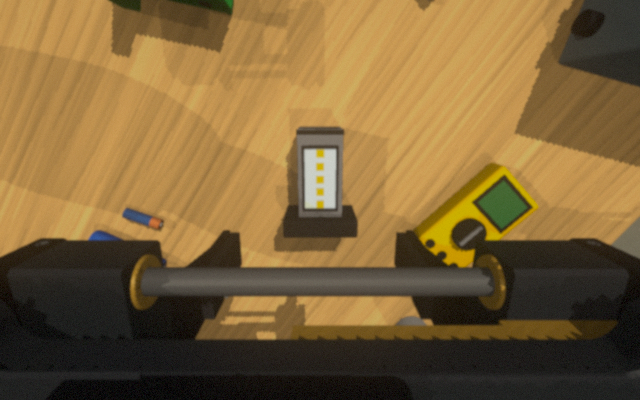

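The wrist view shows the light centred at u≈320 between the fingers and parallel to them, with its foot at (320,220). I'll tilt the tool 45° towards the foot and descend.

Call:
{"name": "move_arm", "arguments": {"steps": [[87, 0, 0, -0.37, -0.825, -0.565, 0], [87, 0, 0, -0.37, -0.825, -0.565, 0], [87, 0, 0, -0.37, -0.825, -0.565, 0], [87, 0, 0, -0.37, -0.825, -0.565, 0], [87, 0, 0, -0.37, -0.825, -0.565, 0], [87, 0, 0, -0.37, -0.825, -0.565, 0], [87, 0, 0, -0.37, -0.825, -0.565, 0], [87, 0, 0, -0.37, -0.825, -0.565, 0]]}}

```text
time_s: 3.87
tool_pos: [542.8, 235.6, 106.7]
tcp_rot: [0.306, 0.441, 0.829, -0.159]
ft_force: [0.1, 0.3, -0.9]
width: 87.0
finger_force: 0.0
```

```bash
python3 - <<'E'
from h import *
from scipy.spatial.transform import Rotation as R
s=read_state();q=s["tcp_rot"];r=R.from_quat([*q[1:],q[0]]).as_matrix()
print(s["tool_pos"].round(1),s["joint_positions"].round(2),r[:,1:].round(3).tolist(),s["ft_force"].round(1))
E
```

```text
[542.8 235.6 106.7] [-0.36  0.53 -0.67  1.7   0.95  1.48 -0.75] [[0.828, 0.366], [0.56, -0.533], [0.006, -0.763]] [ 0.1  0.3 -0.9]
```

Call:
{"name": "move_arm", "arguments": {"steps": [[87, 0.02, 0.06, -0.15, -0.825, -0.565, 0], [87, 0, 0, -0.4, 0, 0, 0], [87, 0, 0, -0.4, 0, 0, 0], [87, 0, 0, -0.4, 0, 0, 0], [87, 0, 0, -0.3, 0, 0, 0], [87, 0, 0, -0.25, 0, 0, 0], [87, 0, 0, -0.2, 0, 0, 0], [87, 0, 0, -0.1, 0, 0, 0]]}}

```text
time_s: 4.53
tool_pos: [542.8, 238.8, 17.0]
tcp_rot: [0.339, 0.433, 0.816, -0.178]
ft_force: [-0.8, 0.4, -0.2]
width: 87.2
finger_force: 0.0
```

Call:
{"name": "move_arm", "arguments": {"steps": [[40, 0, 0, 0, 0, 0, 0], [40, 0, 0, 0, 0, 0, 0], [40, 0, 0, 0, 0, 0, 0], [40, 0, 0, 0, 0, 0, 0], [40, 0, 0, 0, 0, 0, 0], [40, 0, 0, 0, 0, 0, 0], [40, 0, 0, 0, 0, 0, 0], [40, 0, 0, 0, 0, 0, 0]], "force": 45}}

```text
time_s: 5.2
tool_pos: [542.8, 240.0, 18.2]
tcp_rot: [0.339, 0.433, 0.816, -0.177]
ft_force: [0.7, 0.8, 1.9]
width: 51.5
finger_force: 44.9
```

Call:
{"name": "move_arm", "arguments": {"steps": [[40, 0, 0, 0.25, 0, 0, 0], [40, 0, 0, 0.35, 0, 0, 0], [40, 0, 0, 0.4, 0, 0, 0], [40, 0, 0, 0.4, 0.413, 0.283, 0], [40, 0, 0, 0.4, 0.825, 0.565, 0], [40, 0, 0, 0.1, 0.825, 0.565, 0], [40, 0, 0, 0, 0.825, 0.565, 0], [40, 0, 0, 0, 0.825, 0.565, 0]]}}

```text
time_s: 5.87
tool_pos: [542.9, 240.5, 96.8]
tcp_rot: [0.172, 0.46, 0.867, -0.088]
ft_force: [-0.1, -0.5, -4.6]
width: 51.7
finger_force: 44.9
```

Call:
{"name": "move_arm", "arguments": {"steps": [[40, 0, 0, 0, 0.825, 0.565, 0], [40, 0, 0, 0, 0.825, 0.565, 0], [40, 0, 0, 0, 0.825, 0.565, 0], [40, 0, 0, 0, 0.825, 0.565, 0], [40, 0, 0, 0, 0.825, 0.565, 0], [40, 0, 0, 0, 0.825, 0.565, 0], [40, 0, 0, 0, 0.825, 0.565, 0], [40, 0, 0, 0, 0.825, 0.565, 0]]}}

```text
time_s: 6.53
tool_pos: [543.3, 238.8, 96.0]
tcp_rot: [-0.135, 0.463, 0.873, 0.072]
ft_force: [1.1, -0.1, -4.1]
width: 51.6
finger_force: 44.9
```

Call:
{"name": "move_arm", "arguments": {"steps": [[40, 0, 0, 0, 0.825, 0.565, 0], [40, 0, 0, 0, 0.825, 0.565, 0], [40, 0, 0, 0, 0.825, 0.565, 0], [40, 0, 0, 0, 0.825, 0.565, 0], [40, 0, 0, 0, 0.825, 0.565, 0], [40, 0, 0, 0, 0.413, 0.283, 0], [40, 0, 0, 0, 0, 0, 0], [40, 0, 0, 0, 0, 0, 0]]}}

```text
time_s: 7.2
tool_pos: [543.0, 238.7, 94.1]
tcp_rot: [-0.338, 0.433, 0.816, 0.177]
ft_force: [-1.3, 1.1, -3.3]
width: 51.4
finger_force: 44.9
```

```bash
python3 - <<'E'
from h import *
from scipy.spatial.transform import Rotation as R
s=read_state();q=s["tcp_rot"];r=R.from_quat([*q[1:],q[0]]).as_matrix()
print(s["tool_pos"].round(1),s["joint_positions"].round(2),r[:,1:].round(3).tolist(),s["ft_force"].round(1),s["ft_torque"].round(2),s["width"])
w=camera("scene");cv2.imwrite("pics/s3.png",cv2.resize(w[100:260,300:480],None,fx=3.5,fy=3.5,interpolation=2))
E
```

```text
[543.  238.7  94.1] [ 0.52  0.88 -0.97  1.42 -0.06  1.38  0.3 ] [[0.827, -0.398], [0.562, 0.583], [-0.003, -0.709]] [-1.3  1.1 -3.3] [-1.14 -0.99  0.02] 51.388940256428604
```

View pics/s3.png

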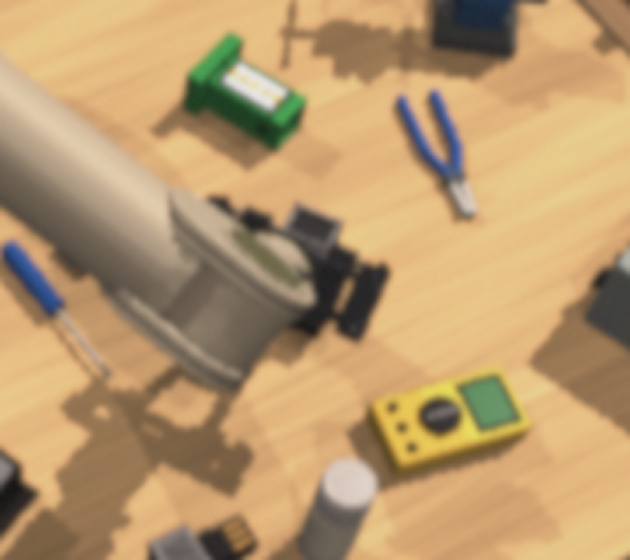

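Call:
{"name": "move_arm", "arguments": {"steps": [[40, 0, 0, -0.1, 0, 0, 0], [40, 0, 0, -0.1, 0, 0, 0], [40, 0, 0, -0.1, 0, 0, 0], [40, 0, 0, -0.05, 0, 0, 0], [40, 0, 0, -0.03, 0, 0, 0], [40, 0, 0, -0.03, 0, 0, 0], [40, 0, 0, -0.03, 0, 0, 0], [40, 0, 0, -0.03, 0, 0, 0]]}}

```text
time_s: 7.92
tool_pos: [542.6, 239.7, 75.0]
tcp_rot: [-0.339, 0.433, 0.816, 0.178]
ft_force: [-0.6, 0.3, -4.2]
width: 51.9
finger_force: 44.9
```

Call:
{"name": "move_arm", "arguments": {"steps": [[40, 0, 0, -0.03, 0, 0, 0], [40, 0, 0, -0.03, 0, 0, 0], [40, 0, 0, -0.03, 0, 0, 0], [40, 0, 0, -0.03, 0, 0, 0], [40, 0, 0, 0, 0, 0, 0], [40, 0, 0, 0, 0, 0, 0], [40, 0, 0, 0, 0, 0, 0], [40, 0, 0, 0, 0, 0, 0]]}}

```text
time_s: 8.58
tool_pos: [543.4, 240.0, 73.1]
tcp_rot: [-0.339, 0.433, 0.816, 0.179]
ft_force: [0.2, -5.6, 14.0]
width: 51.8
finger_force: 45.0
```

Call:
{"name": "move_arm", "arguments": {"steps": [[40, 0, 0, -0.03, 0, 0, 0], [40, 0, 0, 0.03, 0, 0, 0], [40, 0, 0, 0.03, 0, 0, 0], [87, 0, 0, 0, 0, 0, 0], [87, 0, 0, 0, 0, 0, 0], [87, 0, 0, 0, 0, 0, 0], [87, 0, 0, 0, 0, 0, 0], [87, 0, 0, 0, 0, 0, 0]]}}

```text
time_s: 9.25
tool_pos: [542.4, 239.7, 71.3]
tcp_rot: [-0.339, 0.433, 0.816, 0.178]
ft_force: [-0.5, -0.2, -0.4]
width: 77.3
finger_force: 0.0
```

Call:
{"name": "move_arm", "arguments": {"steps": [[87, 0.16, -0.23, 0.28, 0, 0, 0], [87, 0.2, -0.29, 0.355, 0, 0, 0], [87, 0.24, -0.35, 0.425, 0, 0, 0], [87, 0.24, -0.35, 0.425, 0, 0, 0], [87, 0.24, -0.35, 0.425, 0, 0, 0], [87, 0.24, -0.35, 0.425, 0, 0, 0], [87, 0, -0.5, 0, -0.825, -0.565, 0], [87, 0, -0.5, 0, -0.825, -0.565, 0]]}}

```text
time_s: 9.92
tool_pos: [596.4, 121.3, 164.5]
tcp_rot: [-0.265, 0.448, 0.842, 0.139]
ft_force: [0.3, -0.4, -1.3]
width: 87.1
finger_force: 0.0
```

```bash
python3 - <<'E'
from h import *
s=read_state()
print(s["tool_pos"].round(1),s["joint_positions"].round(2),s["tcp_rot"].round(3))
t=camera("top");w=camera("scene")
for c in("top","scene"):
  for n in("light","well_mouth"):
    for r in landmark_of(c,n): print(c,n,round(r["p"],2),np.round(r["location"],1))
a=cv2.resize(w[120:240,310:450],None,fx=3,fy=3,interpolation=2);b=cv2.resize(t[140:260,180:320],None,fx=3,fy=3,interpolation=2)
cv2.imwrite("pics/p4.png",cv2.resize(np.hstack([a,b]),None,fx=.92,fy=.92))
E
```

```text
[596.4 121.3 164.5] [ 0.57  0.79 -0.93  1.26  0.03  1.57  0.33] [-0.265  0.448  0.842  0.139]
top light 0.9 [291.9 334.4  37.8]
top light 0.57 [553.6 229.1  67.3]
scene light 0.73 [293.  330.3  33. ]
scene light 0.67 [550.3 228.6  61.5]
scene well_mouth 0.78 [ 560.4 -197.4   65.6]
```

View pics/p4.png

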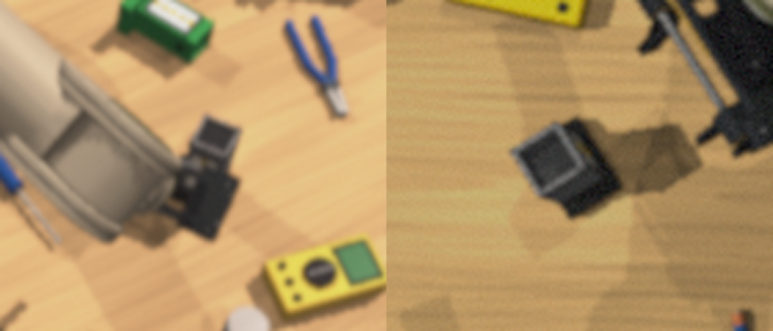

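The light stands upright on its foot: its square opening faces up at (215,138) in the left half and (550,162) in the right half. Next is the charger.

Call:
{"name": "move_arm", "arguments": {"steps": [[87, -0.03, -0.4, 0.09, -0.825, -0.565, 0], [87, -0.03, -0.4, 0.09, -0.825, -0.565, 0], [87, -0.03, -0.4, 0.09, -0.825, -0.565, 0], [87, -0.03, -0.4, 0.09, -0.825, -0.565, 0], [87, -0.03, -0.4, 0.09, -0.825, -0.565, 0], [87, -0.03, -0.4, 0.09, -0.825, -0.565, 0], [87, -0.03, -0.4, 0.09, -0.825, -0.565, 0], [87, -0.03, -0.26, 0, 0, 0, -1]]}}

```text
time_s: 10.88
tool_pos: [584.8, 3.6, 190.8]
tcp_rot: [0.002, 0.504, 0.864, -0.0]
ft_force: [-0.8, 1.5, 0.8]
width: 86.9
finger_force: 0.0
```

Call:
{"name": "move_arm", "arguments": {"steps": [[87, -0.035, -0.26, 0, 0, 0, -1], [87, -0.035, -0.26, 0, 0, 0, -1], [87, -0.035, -0.26, 0, 0, 0, -1], [87, -0.035, -0.26, 0, 0, 0, -1], [87, -0.035, -0.26, 0, 0, 0, -1], [87, -0.035, -0.26, 0, 0, 0, -1], [87, -0.035, -0.26, 0, 0, 0, -1], [87, -0.035, -0.26, 0, 0, 0, -1]]}}

```text
time_s: 11.55
tool_pos: [574.2, -82.4, 188.7]
tcp_rot: [-0.002, 0.772, 0.635, -0.0]
ft_force: [-0.6, 0.4, -0.5]
width: 87.1
finger_force: 0.0
```

Call:
{"name": "move_arm", "arguments": {"steps": [[87, -0.035, -0.26, 0, 0, 0, -1], [87, -0.035, -0.26, 0, 0, 0, -1], [87, -0.035, -0.26, 0, 0, 0, -1], [87, -0.035, -0.26, 0, 0, 0, -1], [87, -0.035, -0.26, 0, 0, 0, -1], [87, -0.035, -0.26, 0, 0, 0, -1], [87, -0.035, -0.26, 0, 0, 0, -1], [87, -0.035, -0.26, 0, 0, 0, -1]]}}

```text
time_s: 12.22
tool_pos: [563.1, -165.6, 188.6]
tcp_rot: [-0.002, 0.943, 0.333, -0.001]
ft_force: [0.1, 0.2, -0.0]
width: 87.0
finger_force: 0.0
```

```bash
cat >> h.py <<'E'
from scipy.spatial.transform import Rotation as Rot
def st():
    s=read_state();q=s["tcp_rot"];r=Rot.from_quat([*q[1:],q[0]]).as_matrix()
    print(round(s["time_s"],2),s["tool_pos"].round(1),"q",s["joint_positions"].round(2),"ty",r[:,1].round(3),"tz",r[:,2].round(3),"az_y",round(np.degrees(np.arctan2(r[1,1],r[0,1])),1),"F",s["ft_force"].round(1),"M",s["ft_torque"].round(2),round(s["width"],1),round(s["finger_force"],1))
    return s
E
python3 - <<'E'
from h import *
st()
w=camera("wrist");camera("top")
cv2.imwrite("pics/w5.png",w)
for c in("wrist","top"):
  for n in("pack","well_mouth"):
    for r in landmark_of(c,n): print(c,n,round(r["p"],2),np.round(r["location"],1),proj(c,r["location"]))
  for r in search_frame(c,"pack"): print(c,"surf",round(r["p"],2),np.round(r["location"],1),proj(c,r["location"]))
E
```

```text
12.22 [ 563.1 -165.6  188.6] q [ 0.7   0.32 -0.6   1.55  0.18  1.33 -0.81] ty [ 0.628 -0.778 -0.003] tz [-0.002  0.003 -1.   ] az_y -51.1 F [ 0.1  0.2 -0. ] M [ 0.   -0.07  0.01] 87.0 0.0
wrist pack 0.87 [ 411.8 -224.1   -4.4] [281.1 284.3]
wrist pack 0.87 [ 587.4 -351.8   -4.5] [440.  247.2]
wrist pack 0.74 [ 565.3 -197.6   14.1] [340.3 191.4]
wrist surf 0.84 [ 427.5 -210.4   90.2] [269.9 315.9]
wrist surf 0.57 [ 566.7 -195.   114.4] [347.3 218.7]
wrist surf 0.57 [ 593.6 -320.3   67.1] [448.2 255.5]
top pack 0.68 [ 407.9 -227.6   -1. ] [405.  255.1]
top well_mouth 0.59 [552.  227.2  66.5] [244.1 198.1]
```

View pics/w5.png

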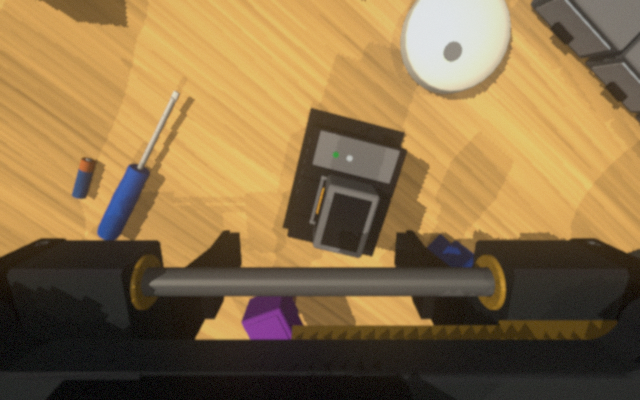

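In the wrist picture the charger is at about (345,180), rotated about 13° from the tool, and the pack head is at (347,215). I'll finish the yaw and centre over it.

Call:
{"name": "move_arm", "arguments": {"steps": [[87, 0, -0.2, 0, 0, 0, -0.93], [87, 0, -0.2, 0, 0, 0, -0.93], [87, 0, -0.2, 0, 0, 0, -0.93], [87, 0, -0.21, 0, 0, 0, 0], [87, 0, 0, -0.3, 0, 0, 0], [87, 0, 0, -0.3, 0, 0, 0], [87, 0, 0, 0, 0, 0, 0], [87, 0, 0, 0, 0, 0, 0]]}}

```text
time_s: 13.28
tool_pos: [562.7, -197.4, 164.6]
tcp_rot: [-0.001, 0.976, 0.219, -0.001]
ft_force: [0.1, -0.2, 0.4]
width: 86.8
finger_force: 0.0
```

```bash
python3 - <<'E'
from h import *
st()
w=camera("wrist")
cv2.imwrite("pics/w6.png",cv2.resize(w[80:300,200:440],None,fx=2.7,fy=2.7,interpolation=2))
for r in silhouettes("wrist","pack"):
    m=r["mask"];v,u=np.nonzero(m);print(round(r["p"],2),u.min(),u.max(),v.min(),v.max(),m.sum())
p=np.array([562,-198]);x=np.array([np.cos(np.radians(24.7)),np.sin(np.radians(24.7))]);y=np.array([-x[1],x[0]])
print("pred head top",[proj("wrist",[*(p+a*31*x+b*23*y),114]) for a,b in((-1,-1),(-1,1),(1,1),(1,-1))])
print("pred charger",[proj("wrist",[*(p+a*x+b*y),64]) for a,b in((-48,-48),(-48,48),(72,48),(72,-48))])
E
```

```text
13.28 [ 562.7 -197.4  164.6] q [ 0.7   0.34 -0.55  1.56  0.18  1.29 -1.  ] ty [ 0.427 -0.904 -0.002] tz [-0.002  0.001 -1.   ] az_y -64.7 F [ 0.1 -0.2  0.4] M [ 0.02 -0.02 -0.05] 86.8 0.0
0.93 288 348 162 244 4716
0.91 243 308 296 340 2175
0.73 429 525 200 266 3144
0.51 92 129 115 239 1705
pred head top [array([345.3, 246.2]), array([289.3, 245.6]), array([288.1, 171.2]), array([348.1, 171.8])]
pred charger [array([365.8, 240.9]), array([268.7, 239.9]), array([264.2, 114.3]), array([372.9, 115.4])]
```

View pics/w6.png

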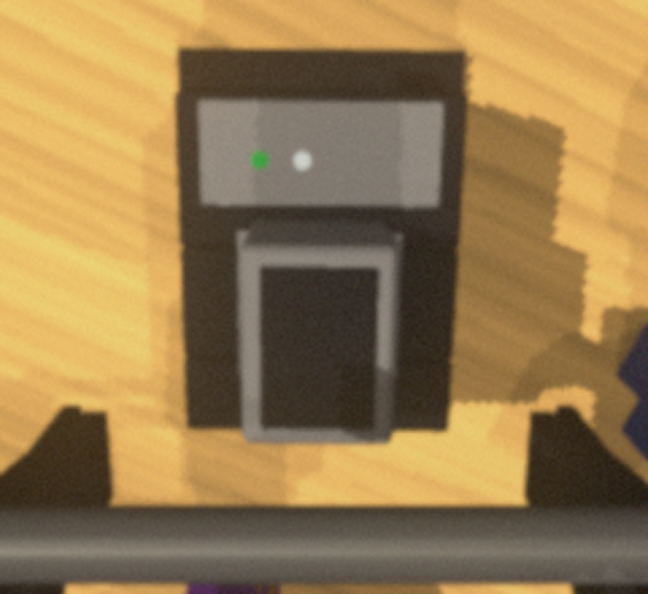

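The wrist crop shows the head at full-picture u 289–346, v 171–243. That matches the prediction within about 2 mm, so I'll descend and grip.

Call:
{"name": "move_arm", "arguments": {"steps": [[87, -0.01, -0.01, -0.4, 0, 0, 0], [87, 0, 0, -0.4, 0, 0, 0], [87, 0, 0, -0.4, 0, 0, 0], [87, 0, 0, -0.4, 0, 0, 0], [87, 0, 0, -0.35, 0, 0, 0], [87, 0, 0, -0.2, 0, 0, 0], [87, 0, 0, -0.07, 0, 0, 0], [87, 0, 0, 0, 0, 0, 0]]}}

```text
time_s: 14.05
tool_pos: [563.0, -198.6, 77.2]
tcp_rot: [-0.0, 0.976, 0.218, -0.0]
ft_force: [0.0, -0.8, 0.1]
width: 87.1
finger_force: 0.0
```

Call:
{"name": "move_arm", "arguments": {"steps": [[35, 0, 0, 0, 0, 0, 0], [35, 0, 0, 0, 0, 0, 0], [35, 0, 0, 0, 0, 0, 0], [35, 0, 0, 0, 0, 0, 0], [35, 0, 0, 0, 0, 0, 0], [35, 0, 0, 0, 0, 0, 0], [35, 0, 0, 0, 0, 0, 0], [35, 0, 0, 0, 0, 0, 0]], "force": 55}}

```text
time_s: 14.72
tool_pos: [562.7, -198.0, 77.4]
tcp_rot: [-0.0, 0.976, 0.218, -0.0]
ft_force: [-2.6, 2.6, 2.6]
width: 45.3
finger_force: 55.0
```

```bash
python3 -c "
from h import *
st()"
```

```text
14.72 [ 562.7 -198.    77.4] q [ 0.69  0.42 -0.53  1.66  0.23  1.13 -1.03] ty [ 0.425 -0.905 -0.001] tz [-0.001  0.001 -1.   ] az_y -64.8 F [-2.6  2.6  2.6] M [ 0.63  0.5  -0.07] 45.3 55.0
```

Call:
{"name": "move_arm", "arguments": {"steps": [[35, 0.008, -0.017, 0.006, 0.362, 0.17, 0], [35, 0.008, -0.017, 0.006, 0.362, 0.17, 0], [35, 0.008, -0.017, 0.008, 0.362, 0.17, 0], [35, 0.008, -0.017, 0.01, 0.362, 0.17, 0], [35, 0, 0, 0, 0, 0, 0], [35, 0, 0, 0, 0, 0, 0], [35, 0, 0, 0, 0, 0, 0], [35, 0, 0, 0, 0, 0, 0]]}}

```text
time_s: 15.38
tool_pos: [564.1, -200.7, 78.7]
tcp_rot: [-0.069, 0.974, 0.217, -0.015]
ft_force: [-3.5, 3.6, 4.3]
width: 45.4
finger_force: 55.0
```

```bash
python3 -c "
from h import *
st()"
```

```text
15.38 [ 564.1 -200.7   78.7] q [ 0.73  0.51 -0.54  1.55  0.15  1.24 -0.94] ty [ 0.421 -0.896 -0.14 ] tz [-0.06   0.127 -0.99 ] az_y -64.8 F [-3.5  3.6  4.3] M [ 0.92  0.84 -0.02] 45.4 55.0
```

Call:
{"name": "move_arm", "arguments": {"steps": [[35, -0.008, 0.017, 0.008, -0.362, -0.17, 0], [35, -0.008, 0.017, 0.008, -0.362, -0.17, 0], [35, -0.008, 0.017, 0.008, -0.362, -0.17, 0], [35, -0.008, 0.017, 0.008, -0.362, -0.17, 0], [35, -0.008, 0.017, 0.008, -0.362, -0.17, 0], [35, -0.008, 0.017, 0.008, -0.362, -0.17, 0], [35, -0.008, 0.017, 0.008, -0.362, -0.17, 0], [35, -0.008, 0.017, 0.008, -0.362, -0.17, 0]]}}

```text
time_s: 16.05
tool_pos: [561.3, -195.5, 80.3]
tcp_rot: [0.068, 0.974, 0.217, 0.015]
ft_force: [1.3, 1.1, -4.5]
width: 45.7
finger_force: 55.1
```

Call:
{"name": "move_arm", "arguments": {"steps": [[35, 0.008, -0.017, 0.008, 0.362, 0.17, 0], [35, 0.008, -0.017, 0.008, 0.362, 0.17, 0], [35, 0.008, -0.017, 0.008, 0.362, 0.17, 0], [35, 0.008, -0.017, 0.008, 0.362, 0.17, 0], [35, 0.008, -0.017, 0.008, 0.362, 0.17, 0], [35, 0.008, -0.017, 0.008, 0.362, 0.17, 0], [35, 0.008, -0.017, 0.008, 0.362, 0.17, 0], [35, 0.008, -0.017, 0.008, 0.362, 0.17, 0]]}}

```text
time_s: 16.72
tool_pos: [564.3, -201.0, 83.7]
tcp_rot: [-0.069, 0.973, 0.218, -0.015]
ft_force: [-1.2, 3.6, 3.6]
width: 45.5
finger_force: 55.0
```

```bash
python3 - <<'E'
from h import *
st()
E
```

```text
16.72 [ 564.3 -201.    83.7] q [ 0.73  0.5  -0.53  1.54  0.14  1.25 -0.94] ty [ 0.422 -0.896 -0.141] tz [-0.06   0.128 -0.99 ] az_y -64.8 F [-1.2  3.6  3.6] M [0.33 0.3  0.  ] 45.5 55.0
```

Call:
{"name": "move_arm", "arguments": {"steps": [[35, -0.008, 0.017, 0.008, -0.362, -0.17, 0], [35, -0.008, 0.017, 0.008, -0.362, -0.17, 0], [35, -0.008, 0.017, 0.008, -0.362, -0.17, 0], [35, -0.008, 0.017, 0.008, -0.362, -0.17, 0], [35, -0.008, 0.017, 0.008, -0.362, -0.17, 0], [35, -0.008, 0.017, 0.008, -0.362, -0.17, 0], [35, -0.008, 0.017, 0.008, -0.362, -0.17, 0], [35, -0.008, 0.017, 0.008, -0.362, -0.17, 0]]}}

```text
time_s: 17.38
tool_pos: [562.0, -196.2, 86.7]
tcp_rot: [0.069, 0.974, 0.217, 0.016]
ft_force: [-3.6, 1.3, 8.2]
width: 45.2
finger_force: 55.0
```

```bash
python3 - <<'E'
from h import *
st()
w=camera("wrist");t=camera("top");s=camera("scene")
for c in ("wrist","scene"):
  for n in("pack","charger","well_mouth"):
    for r in landmark_of(c,n) if n!="charger" else search_frame(c,n):
        if np.hypot(*(r["location"][:2]-np.array([562,-198])))<60: print(c,n,round(r["p"],2),np.round(r["location"],1))
a=cv2.resize(w[60:260,220:420],None,fx=2,fy=2,interpolation=2);b=cv2.resize(s[190:270,240:320],None,fx=5,fy=5,interpolation=2)
cv2.imwrite("pics/p7.png",np.hstack([a,b]))
E
```

```text
17.38 [ 562.  -196.2   86.7] q [ 0.63  0.33 -0.52  1.76  0.33  1.04 -1.15] ty [ 0.421 -0.896  0.142] tz [ 0.061 -0.128 -0.99 ] az_y -64.8 F [-3.6  1.3  8.2] M [-0.79  0.38 -0.06] 45.2 55.0
wrist pack 0.56 [ 567.9 -206.1   24.3]
wrist charger 0.75 [ 602.6 -171.6   61.8]
scene pack 0.71 [ 563.4 -205.1   24.2]
scene charger 0.83 [ 600.2 -201.6   56.4]
scene well_mouth 0.82 [ 557.5 -201.1   66.3]
```

View pics/p7.png

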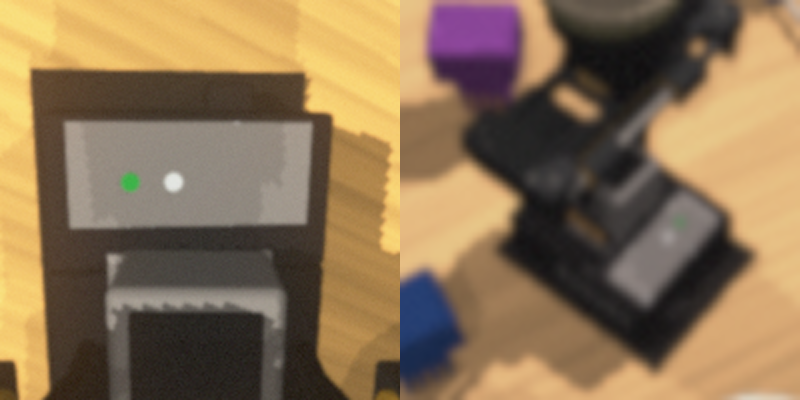

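The scene crop shows the head risen above the charger, with the charger still flat. The pack origin reads about z=24, so it has risen about 8 mm. I'll rock on.

Call:
{"name": "move_arm", "arguments": {"steps": [[35, 0.009, -0.019, 0.008, 0.362, 0.17, 0], [35, 0.009, -0.019, 0.008, 0.362, 0.17, 0], [35, 0.009, -0.019, 0.008, 0.362, 0.17, 0], [35, 0.009, -0.019, 0.008, 0.362, 0.17, 0], [35, 0.009, -0.019, 0.009, 0.362, 0.17, 0], [35, 0.009, -0.019, 0.009, 0.362, 0.17, 0], [35, 0.009, -0.019, 0.009, 0.362, 0.17, 0], [35, 0.009, -0.019, 0.009, 0.362, 0.17, 0]]}}

```text
time_s: 18.5
tool_pos: [565.4, -201.9, 91.9]
tcp_rot: [-0.069, 0.974, 0.217, -0.014]
ft_force: [-7.3, 3.1, 23.4]
width: 45.6
finger_force: 55.0
```

Call:
{"name": "move_arm", "arguments": {"steps": [[35, -0.009, 0.019, 0.008, -0.362, -0.17, 0], [35, -0.009, 0.019, 0.008, -0.362, -0.17, 0], [35, -0.009, 0.019, 0.008, -0.362, -0.17, 0], [35, -0.009, 0.019, 0.008, -0.362, -0.17, 0], [35, -0.009, 0.019, 0.008, -0.362, -0.17, 0], [35, -0.009, 0.019, 0.008, -0.362, -0.17, 0], [35, -0.009, 0.019, 0.008, -0.362, -0.17, 0], [35, -0.009, 0.019, 0.008, -0.362, -0.17, 0]]}}

```text
time_s: 19.17
tool_pos: [561.5, -195.0, 91.2]
tcp_rot: [0.068, 0.974, 0.217, 0.015]
ft_force: [-1.6, 4.4, 2.2]
width: 45.1
finger_force: 55.0
```

Call:
{"name": "move_arm", "arguments": {"steps": [[35, 0.009, -0.019, 0.008, 0.362, 0.17, 0], [35, 0.009, -0.019, 0.008, 0.362, 0.17, 0], [35, 0.009, -0.019, 0.008, 0.362, 0.17, 0], [35, 0.009, -0.019, 0.008, 0.362, 0.17, 0], [35, 0, 0, 0.01, 0, 0, 0], [35, 0, 0, 0.01, 0, 0, 0], [35, 0, 0, 0, 0, 0, 0], [35, 0, 0, 0, 0, 0, 0]]}}

```text
time_s: 19.83
tool_pos: [562.8, -198.9, 93.1]
tcp_rot: [0.0, 0.976, 0.218, -0.0]
ft_force: [-0.4, 1.6, -2.8]
width: 45.4
finger_force: 55.0
```

```bash
python3 - <<'E'
from h import *
st()
E
```

```text
19.83 [ 562.8 -198.9   93.1] q [ 0.68  0.4  -0.52  1.64  0.22  1.15 -1.02] ty [ 0.425 -0.905  0.   ] tz [-0. -0. -1.] az_y -64.8 F [-0.4  1.6 -2.8] M [0.56 0.23 0.03] 45.4 55.0
```

Call:
{"name": "move_arm", "arguments": {"steps": [[35, 0, 0, 0.02, 0, 0, 0], [35, 0, 0, 0.03, 0, 0, 0], [35, 0, 0, 0.04, 0, 0, 0], [35, 0, 0, 0.04, 0, 0, 0], [35, 0, 0, 0.04, 0, 0, 0], [35, 0, 0, 0.04, 0, 0, 0], [35, 0, 0, 0.04, 0, 0, 0], [35, 0, 0, 0.04, 0, 0, 0]]}}

```text
time_s: 20.5
tool_pos: [563.1, -198.9, 105.2]
tcp_rot: [-0.0, 0.976, 0.218, -0.0]
ft_force: [-1.1, 3.0, -2.8]
width: 45.1
finger_force: 55.0
```

Call:
{"name": "move_arm", "arguments": {"steps": [[35, 0, 0, 0.12, 0, 0, 0], [35, 0, 0, 0.15, 0, 0, 0], [35, 0, 0, 0.15, 0, 0, 0], [35, 0, 0, 0.15, 0, 0, 0], [35, 0, 0, 0.15, 0, 0, 0], [35, 0, 0, 0.15, 0, 0, 0], [35, 0, 0, 0.12, 0, 0, 0], [35, 0, 0, 0.1, 0, 0, 0]]}}

```text
time_s: 21.17
tool_pos: [563.4, -199.4, 149.7]
tcp_rot: [0.0, 0.976, 0.218, 0.0]
ft_force: [0.4, -0.5, -1.8]
width: 45.5
finger_force: 55.0
```

Call:
{"name": "move_arm", "arguments": {"steps": [[35, 0, 0, 0.05, 0, 0, 0], [35, 0, 0, 0, 0, 0, 0], [35, 0, 0, 0, 0, 0, 0], [35, 0, 0, 0, 0, 0, 0], [35, 0, 0, 0, 0, 0, 0], [35, 0, 0, 0, 0, 0, 0], [35, 0, 0, 0, 0, 0, 0], [35, 0, 0, 0, 0, 0, 0]]}}

```text
time_s: 21.83
tool_pos: [563.1, -199.1, 150.6]
tcp_rot: [-0.0, 0.976, 0.218, -0.0]
ft_force: [-0.3, -0.8, -1.6]
width: 45.8
finger_force: 55.0
```

```bash
python3 - <<'E'
from h import *
st()
w=camera("wrist");t=camera("top");s=camera("scene")
for c in ("wrist","scene","top"):
  for n in("pack","well_mouth","light"):
    for r in landmark_of(c,n):
        l=r["location"]
        if np.hypot(*(l[:2]-np.array([562,-198])))<60 or np.hypot(*(l[:2]-np.array([550,230])))<50: print(c,n,round(r["p"],2),np.round(l,1))
a=cv2.resize(t[140:300,230:430],None,fx=2,fy=2,interpolation=2);b=cv2.resize(s[175:275,230:330],None,fx=3.2,fy=3.2,interpolation=2)
cv2.imwrite("pics/p8.png",np.hstack([a,b]))
E
```

```text
21.83 [ 563.1 -199.1  150.6] q [ 0.69  0.35 -0.53  1.58  0.19  1.26 -1.  ] ty [ 0.425 -0.905 -0.   ] tz [-0.  0. -1.] az_y -64.8 F [-0.3 -0.8 -1.6] M [-0.    0.02  0.02] 45.8 55.0
wrist pack 0.8 [ 563.4 -199.5   89.1]
wrist well_mouth 0.86 [ 560.8 -198.7   61. ]
scene pack 0.57 [ 559.6 -198.3   87.5]
scene well_mouth 0.86 [ 563.3 -200.4   62.8]
scene light 0.73 [549.  230.5  59.1]
top well_mouth 0.78 [ 561.9 -198.1   61.7]
top light 0.88 [552.2 230.   61.6]
```

View pics/p8.png

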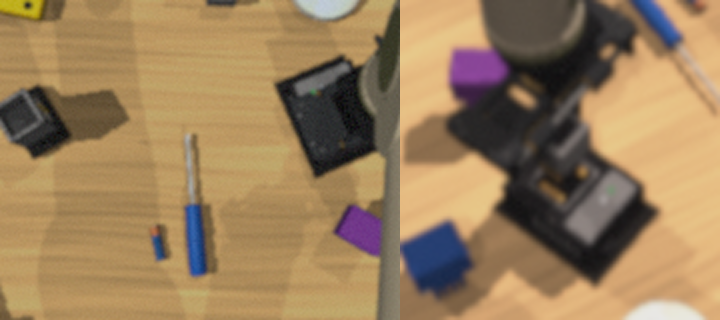

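The pack hangs upright about 25 mm above the mouth, its stem clear of the well at about (570,180) in the right half. The light stands at (35,120) in the left half, so I'm handing in.

```bash
python3 -c "
from station import *
print(finish_job())"
```

```text
the job is handed in; nothing more can be done
None
```

I handed in the job: the light stands on its foot, and the gripper holds the pack upright about 25 mm above the charger's well, with the charger looking flat in the last picture; the hand-in returned no verdict.

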